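Lock the family's medicines away

TASK

Put all the medicines that stand on the worktop (amber pill jar, white tub, green jar, red-banded carton; not all of them are always there) away in the white medicine lock box: roll its three dials to 4-7-2, read left to right from the robot's side, slide the red latch open, lift the lid right back onto its stop and stand every medicine upright on the floor of the box. Then shut the lid, slide the latch fully home and roll every one of the three dials off its code digit, leaving the other things on the worktop where they are.

Things in the scene. Friction and masses are not known exactly. Their poses are not given: they have to be found in the camera images.
- lockbox: white steel medicine lock box, fixed, 150 (x) x 300 (y) x 88 mm high without its lid, walls 5 mm; origin at the centre of its underside, x from its front (robot side) to the hinge, z up. Grey lock housing on the front wall: x -145 to -75, y -72 to +78, top at z = 74 mm; three white dials stand 9 mm proud of it in a row along y, then the red latch fin at its +y end.
- box_in (a point): centre of the inner floor of the box, 5 mm above the worktop; the inside measures 140 (x) x 290 (y) x 83 mm deep
- dial_left (a joint): left dial, a thumbwheel 48 mm across, 14 mm wide, soft rubber rim, numerals 0 to 9; turns endlessly about lockbox y, stays where left; about 1 N at the rim turns it (press a finger lightly on top, draw along x). Rad, not wrapped: numeral k is on top at k x 0.6283 plus any whole turn; grows as the top rolls away from the robot (+x). Code digit 4. Held fast while the latch is open.
- left_code (a point): the point on the rim of the left dial at the middle of its code numeral 4
- left_index (a point): the top of the left dial as seen from the robot's side (lockbox x = -118, y = +16, z = 83 mm), at the red index lines; the numeral here is the one that reads. The dial's axis lies 24 mm below; the dials are 30 mm apart
- dial_mid (a joint): mid dial, a thumbwheel 48 mm across, 14 mm wide, soft rubber rim, numerals 0 to 9; turns endlessly about lockbox y, stays where left; about 1 N at the rim turns it (press a finger lightly on top, draw along x). Rad, not wrapped: numeral k is on top at k x 0.6283 plus any whole turn; grows as the top rolls away from the robot (+x). Code digit 7. Held fast while the latch is open.
- mid_code (a point): the point on the rim of the mid dial at the middle of its code numeral 7
- mid_index (a point): the top of the mid dial as seen from the robot's side (lockbox x = -118, y = -14, z = 83 mm), at the red index lines; the numeral here is the one that reads. The dial's axis lies 24 mm below; the dials are 30 mm apart
- dial_right (a joint): right dial, a thumbwheel 48 mm across, 14 mm wide, soft rubber rim, numerals 0 to 9; turns endlessly about lockbox y, stays where left; about 1 N at the rim turns it (press a finger lightly on top, draw along x). Rad, not wrapped: numeral k is on top at k x 0.6283 plus any whole turn; grows as the top rolls away from the robot (+x). Code digit 2. Held fast while the latch is open.
- right_code (a point): the point on the rim of the right dial at the middle of its code numeral 2
- right_index (a point): the top of the right dial as seen from the robot's side (lockbox x = -118, y = -44, z = 83 mm), at the red index lines; the numeral here is the one that reads. The dial's axis lies 24 mm below; the dials are 30 mm apart
- latch (a joint): slide latch, m: 0 home (locked, holds the lid down), 0.012 fully open; slides towards lockbox +y, stays where left, about 1.5 N moves it. It passes 4 mm only when all three dials stand on the code (within about 0.2 rad); while open it holds the dials. Shut the lid before moving it home.
- latch_fin (a point): middle of the top edge of the red latch fin, 24 (x) x 10 (y) mm, standing 14 mm out of the housing top; it moves with the latch; 30 mm free between it and the left dial
- lid (a joint): lid hinge, rad: 0 shut, 1.75 on its stop (10 deg past upright, where it rests by itself; below upright it falls shut). The hinge line runs along lockbox y at x = +75, z = 88.5 mm. The latch must be more than 9 mm open for the lid to lift. The lid weighs 0.35 kg and is 9 mm thick; open, its edge stands 240 mm above the worktop; a hasp tongue hangs 28 mm down from its front edge at y = +46 mm
- lid_hinge (a point): middle of the lid's hinge line
- lid_knob (a point): grip point of the lid's steel knob, a plain post 20 mm across and 32 mm high near the lid's front edge, 128 mm from the hinge line; this point is 22 mm above the lid's outer face and 10 mm below the knob's top, and swings with the lid (31 mm above the hinge line when shut); the knob may turn between the finger pads when gripped across y
- amber_jar: squat amber pill jar with white cap, 48 mm across, 48 mm high, 70 g; a medicine that may be absent; loose, stands upright; origin at the centre of its underside, z up along it
- white_tub: squat white ointment tub with blue band and cap, 52 mm across, 44 mm high, 90 g; a medicine that may be absent; loose, stands upright; origin at the centre of its underside, z up along it
- green_jar: squat green vitamin jar with black cap, 46 mm across, 46 mm high, 80 g; a medicine that may be absent; loose, stands upright; origin at the centre of its underside, z up along it
- carton: white medicine carton with a red band, 46 (x) x 54 (y) x 40 mm high, 60 g; a medicine that may be absent; loose, stands upright; origin at the centre of its underside, z up along it
- salt_mill: dark wooden salt mill, 46 mm across, 110 mm high; not a medicine; loose, to be left where it is; origin at the centre of its underside
- soap_pump: clear and green soap dispenser, 62 mm across, 175 mm high; loose, to be left where it is; origin at the centre of its underside
- powder_tub: purple powder tub, 120 mm across, 155 mm high; loose, to be left where it is; origin at the centre of its underside
- mug: blue mug, 82 mm across, 92 mm high, handle on its own +y side; loose, to be left where it is; origin at the centre of its underside

How it is judged:
By the outcome, as a careful person would: the job done as asked, in the order asked, and still so for the second after the job is handed in, with the robot touching nothing.
Of amber_jar, white_tub, green_jar, carton only 2 to 4 are there at a start; the rules pass over those that are not, and their reading is None.
At some moment in a run one of amber_jar, white_tub, green_jar, carton may be knocked a few centimetres aside while the robot is not near it.
Once in a run the grip may slacken for a moment while it holds something.
It also fails if it takes over 210 s, if anything falls off the work surface, if the arm or the gripper's body presses on something with over 40 N, if the wrist force passes 120 N, or if a joint passes its speed limit or range.

ROBOT

A 6-joint arm with a two-finger parallel gripper is mounted at the origin on the work surface. World frame = base frame: x ahead of the robot, y to its left, z up, the work surface at z = 0. Lengths are in m, angles in rad, forces in N, time in s.
With the tool pointing down it reaches from about 0.25 to 0.725 m from the base axis. Payload 9.7 kg.
Tool frame: the origin (TCP) lies on the centre line of the jaws, within the pads' length; the fingertips stand 11 mm ahead of it and the grasp point (between the pads) lies 8 mm behind it; z points along the fingers, y is the line along which they close (so a half turn about z gives the same grasp; the last joint's range is limited). The gripper opens to 85 mm and grips with 20 to 120 N. Pads are 22 mm wide; open, the fingers measure 114 mm over their backs; the gripper's body (76 mm by 85 mm) begins 54 mm behind the grasp point. The pads swing forward as they close: fully open they stand 13 mm farther back than shut.
Start: joints at [-1.292, 0.087, 0.176, 1.66, 0, 1.571], TCP at [0.151, -0.529, 0.242] pointing down, gripper open.
Joint ranges: [-3.13, 3.13], [-0.85, 1.81], [-1.15, 1.24], [-2.2, 2.28], [-1.44, 1.52], [-3.14, 3.14]. Speed limits (rad/s): [2.22, 2.22, 2.57, 3.14, 3.14, 3.14].

INTERFACE

Orientations are given as a rotation vector (axis times angle).
In Python, from cell import ctrl, solver, imaging, ticket, nets, readout gives the robot as it stands. Calls block until the motion is done:
- ctrl.movep(position, orientation): joint-space move of the TCP to a pose.
- ctrl.movel(position, orientation=None, vel=0.15, max_force=None): straight line of the TCP; orientation=None keeps the orientation; vel is the mean speed in m/s. With max_force (N) it stops when the force on the tool has changed by that much, and returns True; else False.
- ctrl.set_joints(angles): joint-space move.
- ctrl.move_gripper(opening, effort=None): finger opening in m; effort is the grip in N (None keeps the last); returns when the fingers have stopped.
- ctrl.wait(seconds).
- solver.ik(position, orientation): joint angles nearest the present ones, or None.
- imaging.read_camera(name): name is "scene" or "side" or "wrist"; returns a dict with "img" (480x640x3 uint8, blue, green, red), "fx", "fy", "cx", "cy" (pixels), "dist_coeffs" ([k1, k2, p1, p2, k3] as OpenCV has them; the pictures are not rectified), "world_from_camera" (4x4, takes a point from camera to world coordinates); the wrist camera has in their place "tool_from_camera" (4x4, takes a point from camera to tool coordinates, whose origin is the TCP and whose axes are the flange's). Camera axes: x right, y up, looking along -z (the intrinsics and any distortion apply to the point x, -y, -z); pixel columns grow to the right and rows downward; lengths in m; the calibration is good to about 2 mm. A picture is of the moment at which its call begins: read the wrist's pose just before it. There is no depth.
A pose or a line that the arm cannot do raises ctrl.PlanningError and nothing moves.
- ticket.finish_job(): hands the job in; it is judged then, once.
Trained networks look in a picture, given as the dict that the camera call returned (one of the last four; its "shot" number tells which), for a name from the list of things; names that differ only in an ending like _2 or _b are one class to them, and where a whole thing is asked for, a point or a joint stands for the part that bears it (a point fixed in the world has none). Each returns a list of dicts, best first, with "conf" (0 to 1); they miss things now and then, are a little off and sometimes report something else, mostly with a low value. They report only what shows in the picture. A call takes as long as a camera call.
- nets.spot_in(picture, thing): "position" ([column, row] in pixels, amid what is visible of it).
Readings, each from a call of its own:
- readout.current_time(): time.
- readout.current_joint_positions(): joint angles.
- readout.current_dq(): joint speeds.
- readout.current_joint_efforts(): joint torques, N m.
- readout.current_position(): TCP position.
- readout.current_tcp_rot(): TCP orientation.
- readout.current_force(): force on the tool from outside, world axes, zero at the start.
- readout.current_wrist_torque(): the same for the moment, N m.
- readout.current_grip_width(): finger opening in m.
- readout.current_finger_force(): force on a finger pad.
Only numpy, scipy, OpenCV 4.12 (cv2) and the standard library are available. Lean on these libraries where they do the work, as an engineer would, in place of code of your own. Each camera call takes 0.05 s, during which the arm holds its last target. There are 200 camera calls.

## Working session

There is one attempt and no reset: what is moved stays moved. The work goes in short steps, each a Python script; the robot and the scene stay as the last script left them, time stands still between calls to the robot, and variables do not carry over. Pictures are saved under pics/ and viewed, at most 14 in all, crops included, and the job is handed in when it is done.

```bash
ls; mkdir -p pics; cat > h.py <<'E'
import numpy as np, cv2
from scipy.spatial.transform import Rotation as R
from cell import ctrl, solver, imaging, ticket, nets, readout
def cam_pose(p, T=None):
    return p["world_from_camera"] if "world_from_camera" in p else T@np.array(p["tool_from_camera"])
def tcpT():
    T=np.eye(4);T[:3,:3]=R.from_rotvec(readout.current_tcp_rot()).as_matrix();T[:3,3]=readout.current_position();return T
def shot(name):
    T=tcpT() if name=="wrist" else None
    p=imaging.read_camera(name); return p,np.array(cam_pose(p,T))
def K(p): return np.array([[p["fx"],0,p["cx"]],[0,p["fy"],p["cy"]],[0,0,1.]])
def ray(p,W,px):
    u=cv2.undistortPoints(np.array([[px]],float),K(p),np.array(p["dist_coeffs"],float))[0,0]
    d=W[:3,:3]@np.array([u[0],-u[1],-1.]);return W[:3,3],d/np.linalg.norm(d)
def at_z(p,W,px,z):
    o,d=ray(p,W,px);return o+d*(z-o[2])/d[2]
def tri(rays):
    A=np.zeros((3,3));b=np.zeros(3)
    for o,d in rays:
        M=np.eye(3)-np.outer(d,d);A+=M;b+=M@o
    x=np.linalg.solve(A,b);return x,max(np.linalg.norm(np.cross(x-o,d)) for o,d in rays)
def proj(p,W,X):
    X=np.atleast_2d(X);c=(X-W[:3,3])@W[:3,:3]
    return cv2.projectPoints(c*[1,-1,-1],np.zeros(3),np.zeros(3),K(p),np.array(p["dist_coeffs"],float))[0][:,0]
E
python3 - <<'E'
from h import *
S={n:shot(n) for n in("scene","side")}
for n,(p,W) in S.items(): cv2.imwrite(f"pics/{n}0.png",p["img"]); print(n,W.round(3).tolist(),p["fx"],p["dist_coeffs"])
for t in "lockbox dial_left dial_mid dial_right left_index mid_index right_index left_code mid_code right_code latch_fin lid_hinge lid_knob amber_jar white_tub green_jar carton salt_mill soap_pump powder_tub mug".split():
    o=[t];rs=[]
    for n,(p,W) in S.items():
        r=nets.spot_in(p,t)
        o.append([(np.round(q["position"]).tolist(),round(q["conf"],2)) for q in r[:2]])
        if r: rs.append(ray(p,W,r[0]["position"]))
    if len(rs)==2: x,e=tri(rs);o+= [x.round(3).tolist(),round(e,4)]
    print(*o)
E
```

```text
cell.py
pics
scene [[0.773, -0.529, 0.349, 0.925], [0.634, 0.649, -0.421, -0.522], [-0.003, 0.547, 0.837, 1.069], [0.0, 0.0, 0.0, 1.0]] 453.38454984017534 [-0.05397026  0.          0.          0.          0.        ]
side [[-0.777, 0.425, -0.464, -0.048], [-0.629, -0.506, 0.59, 0.679], [0.016, 0.75, 0.661, 0.91], [0.0, 0.0, 0.0, 1.0]] 553.0124218049997 [-0.03308407  0.          0.          0.          0.        ]
lockbox [([317.0, 264.0], 0.55)] [([316.0, 250.0], 0.92)] [0.535, -0.069, 0.044] 0.002
dial_left [] [([345.0, 260.0], 0.63)]
dial_mid [([291.0, 237.0], 0.49)] [([354.0, 254.0], 0.59), ([451.0, 204.0], 0.2)] [0.439, -0.073, 0.083] 0.0049
dial_right [([309.0, 222.0], 0.62)] [([363.0, 246.0], 0.68)] [0.439, -0.045, 0.128] 0.0369
left_index [([315.0, 260.0], 0.9), ([276.0, 248.0], 0.19)] [([311.0, 249.0], 0.87), ([306.0, 232.0], 0.32)] [0.533, -0.063, 0.052] 0.0114
mid_index [([270.0, 402.0], 0.74), ([314.0, 263.0], 0.63)] [([316.0, 248.0], 0.96)] [0.666, -0.337, -0.203] 0.0656
right_index [([316.0, 259.0], 0.91), ([291.0, 240.0], 0.72)] [([312.0, 250.0], 0.78)] [0.53, -0.061, 0
[... 512 characters left out ...]
.0], 0.73), ([355.0, 254.0], 0.58)] [0.412, 0.221, 0.031] 0.0001
white_tub [([384.0, 196.0], 0.65)] [([229.0, 336.0], 0.66), ([329.0, 269.0], 0.49)] [0.526, 0.232, 0.025] 0.0059
green_jar [] [([355.0, 149.0], 0.26), ([451.0, 205.0], 0.17)]
carton [] [([306.0, 236.0], 0.28)]
salt_mill [([403.0, 170.0], 0.59), ([316.0, 266.0], 0.51)] [([182.0, 364.0], 0.62), ([313.0, 252.0], 0.35)] [0.526, 0.344, 0.047] 0.0008
soap_pump [([204.0, 360.0], 0.87), ([317.0, 264.0], 0.57)] [([412.0, 175.0], 0.67)] [0.505, -0.437, 0.072] 0.0002
powder_tub [([269.0, 404.0], 0.57)] [([357.0, 153.0], 0.62)] [0.682, -0.418, 0.076] 0.0056
mug [([176.0, 320.0], 0.86)] [([451.0, 205.0], 0.56)] [0.372, -0.413, 0.052] 0.0001
```

View pics/scene0.png

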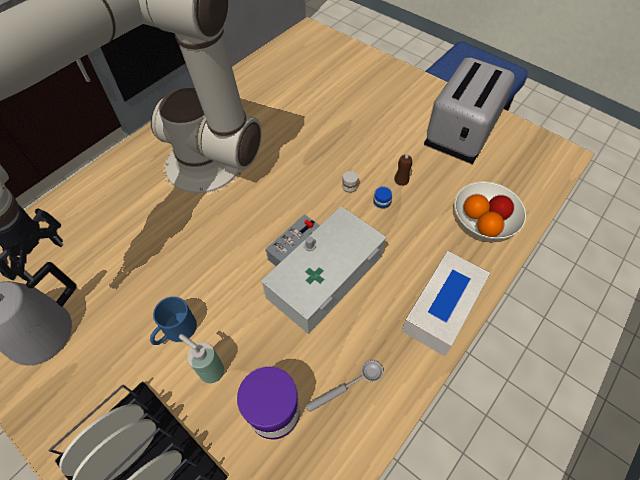

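View pics/side0.png

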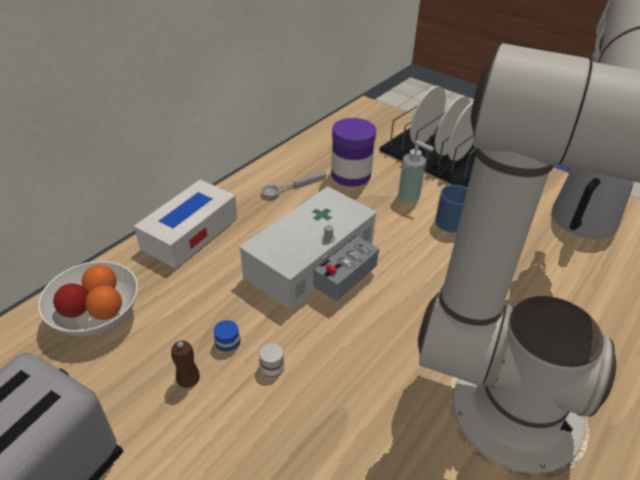

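The scene shows the amber jar (349,180), the white tub (383,197), the lock box with its knob at (310,243), and the red latch at (309,224). I see no green jar or carton. Next I'll use the wrist camera over the lock.

```bash
python3 - <<'E'
from h import *
p,W=shot("scene")
for px in [(342,208),(386,243),(309,329),(264,283)]: print(at_z(p,W,px,0.097).round(3))
print("knob",tri([ray(p,W,(310,243)),ray(*shot("side"),(328,232))]))
rv=readout.current_tcp_rot();print("rv",np.round(rv,3), R.from_rotvec(rv).as_matrix().round(2).tolist())
ori=np.array([np.pi,0,0])
i=0
for pos in [(0.40,-0.06,0.30),(0.34,-0.06,0.30)]:
    for o in (R.from_euler('z',0)*R.from_rotvec(ori),R.from_euler('z',np.pi/2)*R.from_rotvec(ori),R.from_euler('z',-np.pi/2)*R.from_rotvec(ori)):
        print(pos,o.as_rotvec().round(2),solver.ik(pos,o.as_rotvec()))
p,W=shot("wrist");print(np.round(p["tool_from_camera"],3).tolist(),p["fx"])
E
```

```text
[0.494 0.081 0.097]
[0.65  0.064 0.097]
[ 0.648 -0.238  0.097]
[ 0.488 -0.217  0.097]
knob (array([ 0.50599176, -0.06804048,  0.11478248]), np.float64(0.001665582123624166))
rv [-3.111 -0.436  0.   ] [[0.96, 0.28, -0.0], [0.28, -0.96, 0.0], [-0.0, -0.0, -1.0]]
(0.4, -0.06, 0.3) [3.14 0.   0.  ] [-0.14888995 -0.22525988 -0.00452559  1.79153061  0.          2.99270271]
(0.4, -0.06, 0.3) [2.22 2.22 0.  ] [-0.14888995 -0.22525988 -0.00452559  1.79153061  0.          1.42190638]
(0.4, -0.06, 0.3) [ 2.22 -2.22 -0.  ] [-0.14888995 -0.22525988 -0.00452559  1.79153061  0.         -1.71968627]
(0.34, -0.06, 0.3) [3.14 0.   0.  ] [-0.1746722  -0.35976926 -0.106193    1.82437258  0.          2.96692045]
(0.34, -0.06, 0.3) [2.22 2.22 0.  ] [-0.1746722  -0.35976926 -0.106193    1.82437258  0.          1.39612413]
(0.34, -0.06, 0.3) [ 2.22 -2.22 -0.  ] [-0.1746722  -0.35976926 -0.106193    1.82437258  0.         -1.74546853]
[[0.0, 0.948, 0.318, 0.083], [1.0, 0.0, -0.001, 0.002], [-0.001, 0.318, -0.948, -0.132], [0.0, 0.0, 0.0, 1.0]] 398.704441963644
```

```bash
python3 - <<'E'
from h import *
D=np.array([0,np.pi,0])
T="dial_left dial_mid dial_right left_code mid_code right_code latch_fin lid_knob lockbox amber_jar white_tub green_jar carton".split()
for i,pos in enumerate([(0.30,-0.07,0.32),(0.47,-0.07,0.30),(0.41,-0.07,0.16)]):
    ctrl.movep(pos,D); p,W=shot("wrist"); cv2.imwrite(f"pics/w{i}.png",p["img"]); np.save(f"pics/W{i}.npy",W)
    for t in T:
        print(i,t,[(np.round(q["position"]).tolist(),round(q["conf"],2)) for q in nets.spot_in(p,t)[:3]])
print(readout.current_time(),p["fx"],p["cx"],p["cy"],p["dist_coeffs"])
E
```

```text
0 dial_left [([338.0, 323.0], 0.82)]
0 dial_mid [([309.0, 325.0], 0.98)]
0 dial_right [([280.0, 324.0], 0.91), ([630.0, 360.0], 0.3)]
0 left_code [([338.0, 328.0], 0.57)]
0 mid_code [([307.0, 326.0], 0.65)]
0 right_code [([279.0, 322.0], 0.85)]
0 latch_fin [([374.0, 338.0], 0.72)]
0 lid_knob [([318.0, 417.0], 0.64)]
0 lockbox [([316.0, 381.0], 0.87)]
0 amber_jar [([23.0, 355.0], 0.73), ([568.0, 291.0], 0.6), ([310.0, 327.0], 0.22)]
0 white_tub [([558.0, 368.0], 0.72), ([320.0, 380.0], 0.71), ([316.0, 412.0], 0.34)]
0 green_jar [([558.0, 368.0], 0.6), ([376.0, 337.0], 0.57)]
0 carton []
1 dial_left [([338.0, 169.0], 0.88), ([608.0, 141.0], 0.47)]
1 dial_mid [([307.0, 171.0], 0.63)]
1 dial_right [([275.0, 169.0], 0.97)]
1 left_code [([344.0, 170.0], 0.71)]
1 mid_code [([306.0, 170.0], 0.85), ([320.0, 264.0], 0.32)]
1 right_code [([274.0, 165.0], 0.85)]
1 latch_fin [([385.0, 184.0], 0.73), ([320.0, 261.0], 0.72), ([4.0, 94.0], 0.72)]
1 lid_knob [([315.0, 288.0], 0.82)]
1 lockbox [([319.0, 261.0], 0.6), ([315.0, 290.0], 0.56)]
1 amber_jar [([608.0, 142.0], 0.93)]
1 white_tub [([601.0, 246.0], 0.6)]
1 green_jar []
1 carton [([388.0, 182.0], 0.39)]
2 dial_left [([350.0, 299.0], 0.71)]
2 dial_mid [([303.0, 298.0], 0.69)]
2 dial_right [([251.0, 298.0], 0.72), ([315.0, 410.0], 0.44)]
2 left_code [([351.0, 301.0], 0.93)]
2 mid_code [([303.0, 299.0], 0.92)]
2 right_code [([253.0, 296.0], 0.85)]
2 latch_fin [([417.0, 323.0], 0.71), ([319.0, 350.0], 0.68)]
2 lid_knob [([312.0, 412.0], 0.81)]
2 lockbox [([317.0, 348.0], 0.74)]
2 amber_jar []
2 white_tub []
2 green_jar []
2 carton []
7.6 398.704441963644 317.6596835600506 242.64136285963158 [0.02140758 0.         0.         0.         0.        ]
```

```bash
python3 - <<'E'
import cv2
a=cv2.imread("pics/w2.png")[200:440,200:460]
cv2.imwrite("pics/w2c.png",cv2.resize(cv2.rotate(a,cv2.ROTATE_180),None,fx=2.5,fy=2.5,interpolation=cv2.INTER_CUBIC))
E
```

```text
(no output)
```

View pics/w1.png

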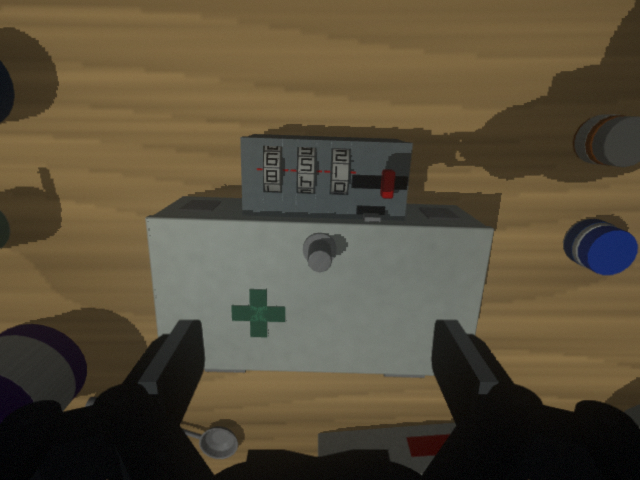

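View pics/w2c.png

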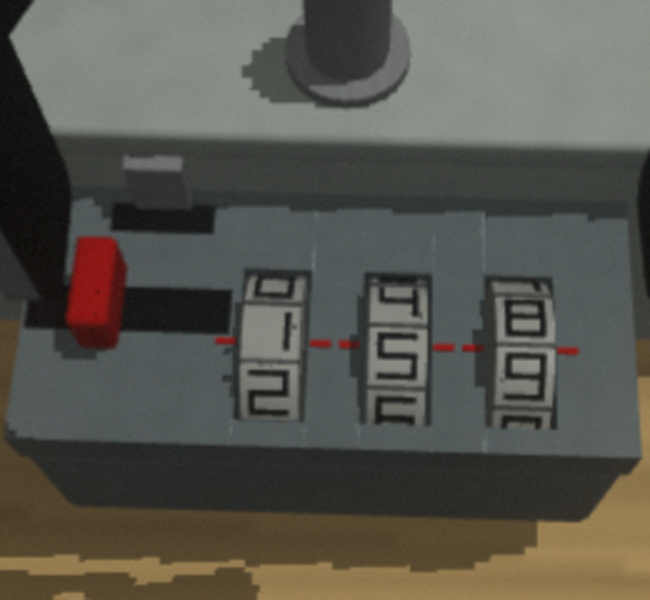

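The crop shows left ≈1, mid ≈5 and right between 8 and 9 at the index, with the red fin at its home end. I'll fit the lockbox pose to the landmarks next.

```bash
cat > fit.py <<'E'
from h import *
from scipy.optimize import least_squares
p=dict(fx=398.704,fy=398.704,cx=317.66,cy=242.64,dist_coeffs=[0.0214,0,0,0,0])
W1,W2=np.load("pics/W1.npy"),np.load("pics/W2.npy")
c2=lambda x,y:(460-x/2.5,440-y/2.5)
L=[(W1,(242,136),(-.145,-.072,.074)),(W1,(411,142),(-.145,.078,.074)),(W2,c2(640,458),(-.145,-.072,.074)),(W2,c2(12,438),(-.145,.078,.074)),
 (W2,c2(397,346),(-.118,-.0155,.083)),(W2,c2(525,352),(-.118,-.0455,.083)) ]
def P(v,X):
    c,s=np.cos(v[3]),np.sin(v[3]);return np.array([v[0]+c*X[0]-s*X[1],v[1]+s*X[0]+c*X[1],v[2]+X[2]])
def f(v): return np.concatenate([proj(p,W,P(v,X))[0]-px for W,px,X in L[:4]])
r=least_squares(f,[.55,-.07,0,0]);v=r.x
print("box",v.round(4),r.fun.round(1))
np.save("box.npy",v)
for n,X in dict(li=(-.118,.016,.083),mi=(-.118,-.014,.083),ri=(-.118,-.044,.083),fin=(-.118,.058,.088),knobtop=(-.053,0,.1295)).items():
    q=proj(p,W2,P(v,X))[0];print(n,P(v,X).round(4),"w1",proj(p,W1,P(v,X))[0].round(1),"w2crop",((460-q[0])*2.5).round(),((440-q[1])*2.5).round())
for n,y in dict(l=.016,m=-.014,r=-.044).items():
    for a in (-.63,-.31,0,.31,.63):
        q=proj(p,W2,P(v,(-.118-.024*np.sin(a),y,.059+.024*np.cos(a))))[0];print(n,a,((460-q[0])*2.5).round(),((440-q[1])*2.5).round())
E
python3 fit.py
```

```text
box [ 0.5604 -0.0721 -0.0029 -0.0339] [-1.5  1.4  0.5  1.4 -0.1 -1.   0.8 -0.9]
li [ 0.443  -0.0521  0.0801] w1 [339.9 173.5] w2crop 274.0 329.0
mi [ 0.442  -0.0821  0.0801] w1 [305.7 172.3] w2crop 400.0 333.0
ri [ 0.441  -0.1121  0.0801] w1 [271.5 171.1] w2crop 526.0 337.0
fin [ 0.4445 -0.0102  0.0851] w1 [388.6 176. ] w2crop 93.0 313.0
knobtop [ 0.5075 -0.0703  0.1266] w1 [319.2 261.1] w2crop 350.0 -44.0
l -0.63 279.0 287.0
l -0.31 276.0 305.0
l 0 274.0 329.0
l 0.31 272.0 359.0
l 0.63 272.0 392.0
m -0.63 400.0 291.0
m -0.31 400.0 308.0
m 0 400.0 333.0
m 0.31 399.0 363.0
m 0.63 398.0 396.0
r -0.63 522.0 294.0
r -0.31 524.0 312.0
r 0 526.0 337.0
r 0.31 526.0 367.0
r 0.63 524.0 400.0
```

```bash
cat >> h.py <<'E'
try: v=np.load("box.npy")
except Exception: v=None
D=np.array([0,np.pi,0])
def B(X):
    c,s=np.cos(v[3]),np.sin(v[3]);return np.array([v[0]+c*X[0]-s*X[1],v[1]+s*X[0]+c*X[1],X[2]])
OB=(R.from_euler('z',0 if v is None else v[3])*R.from_rotvec(D)).as_rotvec()
YD=dict(l=.016,m=-.014,r=-.044); A=np.linspace(-.9,.9,181)
def strips():
    ctrl.movep((0.47,-0.08,0.18),OB); p,W=shot("wrist"); out={}
    for k,y in YD.items():
        pts=np.array([[B((-.118-.024*np.sin(a),y+dy,.059+.024*np.cos(a))) for dy in np.linspace(-.008,.008,33)] for a in A])
        q=proj(p,W,pts.reshape(-1,3)).reshape(181,33,2).astype(np.float32)
        im=cv2.remap(p["img"],q,None,cv2.INTER_CUBIC); out[k]=im[:,::-1]
    return out
def sheet(sets,fn):
    rows=[]
    for s in sets:
        t=np.hstack([np.pad(cv2.resize(s[k],(120,543)),((0,0),(15,15),(0,0))) for k in "lmr"])
        for d in (-.6283,0,.6283):
            yy=int((d+.9)/1.8*543); t[yy-1:yy+1,:]=(0,0,255)
        rows.append(t)
    cv2.imwrite(fn,np.hstack(rows)[:,:800] if len(rows)==1 else cv2.resize(np.hstack(rows),(800,500)))
def stroke(k,d,press=2.5,extra=0.0004):
    """roll dial k by d metres along +x (top)"""
    y=YD[k]; s,e=B((-.118-d/2,y,0)),B((-.118+d/2,y,0))
    ctrl.movep((*s[:2],.106),OB)
    hit=ctrl.movel((*s[:2],.085),vel=.03,max_force=press); 
    z=readout.current_position()[2]-extra; f0=readout.current_force()
    ctrl.movel((*e[:2],z),vel=.04); f1=readout.current_force()
    ctrl.movel((*e[:2],.106),vel=.1)
    print(k,d,"hit",hit,"z",round(z,4),"f",np.round(f0,1),np.round(f1,1))
E
python3 - <<'E'
from h import *
ctrl.move_gripper(0.0,20)
a=strips()
for k in "lmr": stroke(k,.015)
b=strips(); sheet([a,b],"pics/s1.png")
for k in "lmr": np.save(f"pics/a_{k}.npy",a[k]);np.save(f"pics/b_{k}.npy",b[k])
print(readout.current_time())
E
```

```text
l 0.015 hit True z 0.0935 f [-0.1 -0.1  4.9] [ 1.2 -0.8  4.6]
m 0.015 hit True z 0.0936 f [1.  0.4 2.6] [1.  1.4 4.6]
r 0.015 hit True z 0.0936 f [ 1.3 -0.9  3.7] [1.4 2.  4.6]
14.05
```

View pics/s1.png

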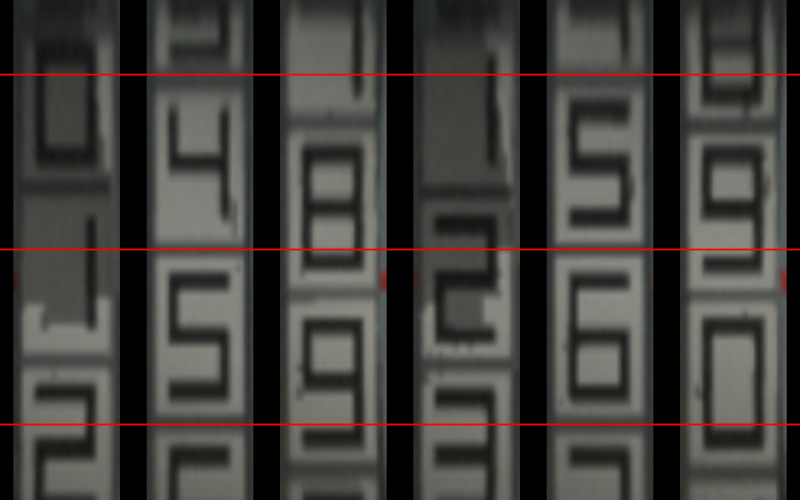

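Every dial moved one numeral per 15 mm stroke. The tops now read left ≈2, mid just short of 6 and right ≈9, so I'll roll the rest of the way.

```bash
python3 - <<'E'
from h import *
for k,d,n in (("l",.0164,2),("m",.0113,2),("r",.0141,3)):
    for _ in range(n): stroke(k,d)
b=strips(); sheet([b],"pics/s2.png")
print(readout.current_time())
E
```

```text
l 0.0164 hit True z 0.0935 f [ 1.1 -0.7  4.8] [ 1.5 -1.9  3.8]
l 0.0164 hit True z 0.0936 f [0.6 0.2 3. ] [ 1.8 -0.2  3. ]
m 0.0113 hit True z 0.0936 f [0.8 0.4 3.3] [1.2 0.6 5. ]
m 0.0113 hit True z 0.0936 f [ 1.6 -1.7  3.2] [2.  0.7 5.1]
r 0.0141 hit True z 0.0935 f [ 1.4 -0.4  1.9] [2.  1.2 4. ]
r 0.0141 hit True z 0.0936 f [ 1.  -1.   2.9] [2.1 0.5 4.8]
r 0.0141 hit True z 0.0936 f [ 1.2 -0.2  2.9] [ 1.8 -0.1  5.6]
25.2667
```

View pics/s2.png

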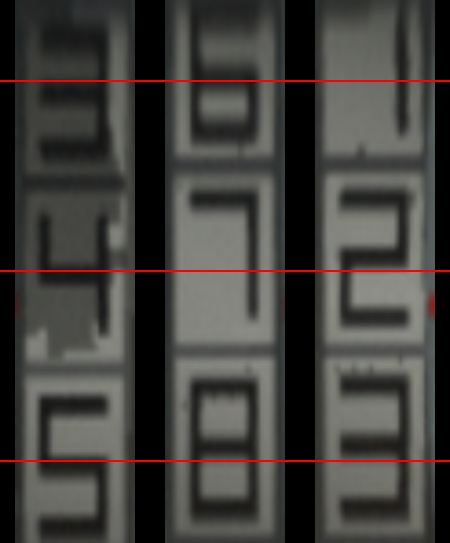

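Dials read 4-7-2, each within about 0.05 rad. Next is the latch.

```bash
cat >> h.py <<'E'
def latch(y0,y1,fm=12):
    s,e=B((-.118,y0,0)),B((-.118,y1,0))
    ctrl.move_gripper(.026,20)
    ctrl.movep((*s[:2],.13),OB)
    print("down hit",ctrl.movel((*s[:2],.0895),vel=.06,max_force=5))
    ctrl.move_gripper(0,20); print("w",readout.current_grip_width(),"f",np.round(readout.current_force(),1))
    h=ctrl.movel((*e[:2],.0895),vel=.03,max_force=fm)
    q=readout.current_position(); d=np.array(q[:2])-s[:2]
    print("slide hit",h,"moved",round(float(np.hypot(*d)),4),"f",np.round(readout.current_force(),1))
    ctrl.move_gripper(.026); ctrl.movel((*q[:2],.13),vel=.1)
E
python3 - <<'E'
from h import *
latch(.058,.0705)
ctrl.movep((0.47,-0.08,0.18),OB); p,W=shot("wrist"); cv2.imwrite("pics/l1.png",cv2.resize(cv2.rotate(p["img"][60:320,200:460],cv2.ROTATE_180),None,fx=2,fy=2))
q=proj(p,W,[B((-.118,y,.088)) for y in (.058,.070)]);print(((460-q[:,0])*2).round(),((320-q[:,1])*2).round())
print(readout.current_time())
E
```

```text
down hit False
w 0.009275921274357295 f [-1.2  8.8  2. ]
slide hit False moved 0.0129 f [-1.   0.7  6.6]
[36. -6.] [229. 229.]
29.1583
```

View pics/l1.png

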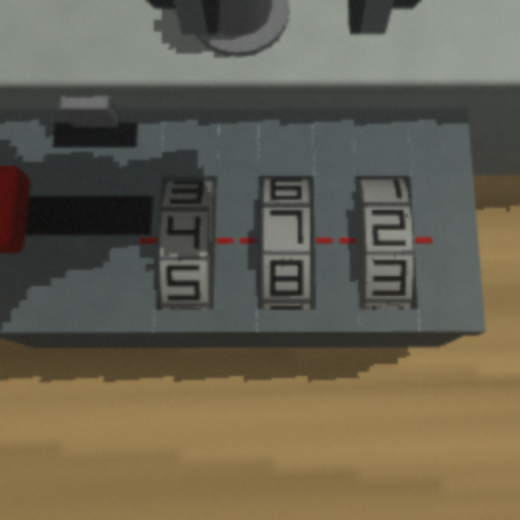

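```bash
cat >> h.py <<'E'
def kp(th,h=.0335):
    q=B((.075-.128*np.cos(th)+h*np.sin(th),0,0)); q[2]=.0885+.128*np.sin(th)+h*np.cos(th)-.008; return q
def swing(a,b,n=12,fm=None):
    for t in np.linspace(a,b,n+1)[1:]:
        h=ctrl.movel(kp(t),vel=.12,max_force=fm)
        print(round(t,2),"f",np.round(readout.current_force(),1),"w",round(readout.current_grip_width(),4))
        if h: return t
E
python3 - <<'E'
from h import *
assert all(solver.ik(kp(t),OB) is not None for t in np.linspace(0,1.75,8))
ctrl.move_gripper(.05,35)
q=kp(0); ctrl.movep((*q[:2],.18),OB)
print("hit",ctrl.movel(q,vel=.08,max_force=5))
ctrl.move_gripper(0,35); print(readout.current_grip_width(),np.round(readout.current_force(),1))
swing(0,1.70)
ctrl.move_gripper(.06); q=readout.current_position(); ctrl.movel((*q[:2],.30),vel=.2)
p,W=shot("side");cv2.imwrite("pics/lid1.png",p["img"]);print(readout.current_time())
E
```

```text
hit False
0.01898171477242755 [0.1 9.6 4.8]
0.14 f [-0.6  9.6 -1.8] w 0.0187
0.28 f [-0.2  9.3 -2. ] w 0.0188
0.42 f [-1.1 10.3 -2.1] w 0.0186
0.57 f [-1.4  8.5 -2.1] w 0.0189
0.71 f [-1.9  9.4 -1.9] w 0.0183
0.85 f [-1.9  9.3 -1.4] w 0.0189
0.99 f [-1.7  9.7 -1.7] w 0.0185
1.13 f [-2.2  8.8  0.9] w 0.0186
1.27 f [-0.7  8.3  1.4] w 0.0181
1.42 f [-1.1  9.6  3. ] w 0.0182
1.56 f [0.3 7.4 2.8] w 0.0184
1.7 f [0.4 8.4 2.7] w 0.0184
36.0
```

View pics/lid1.png

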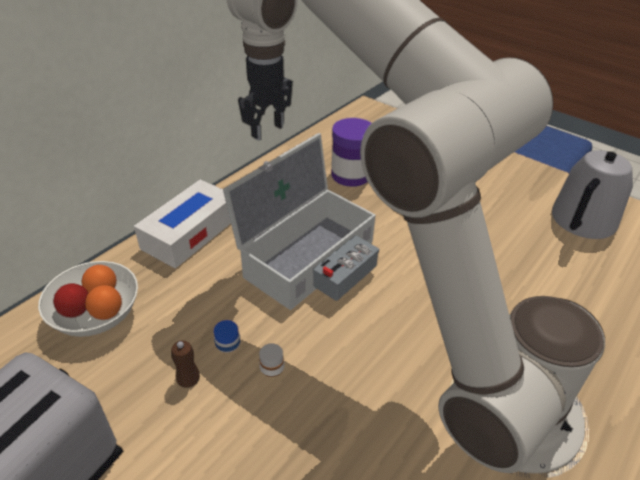

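The lid rests on its stop and the box is empty. Next I'll measure the two jars from the wrist and fixed cameras.

```bash
cat >> h.py <<'E'
def locate(t,g,save=None,n=2):
    g=np.array(g[:2]);rs=[]
    for dx in (-.04,.06)[:n]:
        ctrl.movep((g[0]+dx,g[1],.22),D); p,W=shot("wrist"); q0=proj(p,W,[*g,.025])[0]
        r=[x for x in nets.spot_in(p,t) if np.linalg.norm(np.array(x["position"])-q0)<110 and x["conf"]>.3]
        if r: rs.append(ray(p,W,r[0]["position"])); print(t,"wrist",np.round(r[0]["position"]),round(r[0]["conf"],2),at_z(p,W,r[0]["position"],.03).round(3))
    for c in("scene","side"):
        p,W=shot(c); q0=proj(p,W,[*g,.025])[0]
        r=[x for x in nets.spot_in(p,t) if np.linalg.norm(np.array(x["position"])-q0)<45 and x["conf"]>.3]
        if r: rs.append(ray(p,W,r[0]["position"])); print(t,c,at_z(p,W,r[0]["position"],.025).round(3))
    x,e=tri(rs); print(t,"->",x.round(4),"err",round(e,4),len(rs))
    if save: p,W=shot("wrist"); cv2.circle(p["img"],tuple(proj(p,W,x)[0].astype(int).tolist()),3,(0,255,0),-1); cv2.imwrite(save,p["img"])
    return x
E
python3 - <<'E'
from h import *
ctrl.movep((.5,.1,.3),D)
locate("white_tub",(.526,.232)); locate("amber_jar",(.412,.221),"pics/j.png")
print(readout.current_time())
E
```

```text
white_tub wrist [318. 258.] 0.79 [0.528 0.231 0.03 ]
white_tub wrist [319. 139.] 0.88 [0.529 0.23  0.03 ]
white_tub scene [0.528 0.238 0.025]
white_tub side [0.524 0.23  0.025]
white_tub -> [0.5279 0.2315 0.0277] err 0.0048 4
amber_jar wrist [312. 263.] 0.67 [0.42  0.215 0.03 ]
amber_jar scene [0.42  0.224 0.025]
amber_jar side [0.418 0.222 0.025]
amber_jar -> [0.4202 0.2194 0.0259] err 0.0048 3
40.35
```

View pics/j.png

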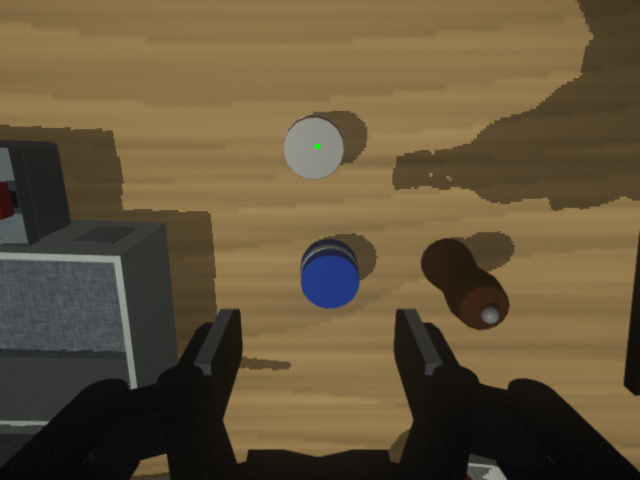

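```bash
cat >> h.py <<'E'
def pick(x,y,z=.021):
    ctrl.move_gripper(.078,35)
    ctrl.movep((x,y,.12),D); print("down",ctrl.movel((x,y,z),vel=.12,max_force=6))
    ctrl.move_gripper(0,35); w=readout.current_grip_width(); print("w",w)
    ctrl.movel((x,y,z+.004),vel=.05); ctrl.movel((x,y,.20),vel=.2)
    print("w lifted",readout.current_grip_width(),readout.current_finger_force()); return w
def place(ly,lx=0,z=.027):
    q=B((lx,ly,0)); ctrl.movep((*q[:2],.20),OB); print("w over",readout.current_grip_width())
    print("touch",ctrl.movel((*q[:2],.05),vel=.15,max_force=8), ctrl.movel((*q[:2],z-.002),vel=.03,max_force=5), readout.current_position()[2])
    ctrl.move_gripper(.075); q=readout.current_position(); ctrl.movel((*q[:2],.20),vel=.2)
E
python3 - <<'E'
from h import *
pick(.420,.219); place(.07)
x=locate("white_tub",(.528,.231)); pick(*x[:2]); place(-.07)
ctrl.movep((.46,-.07,.33),OB); p,W=shot("wrist"); cv2.imwrite("pics/in.png",p["img"])
print(readout.current_time())
E
```

```text
down False
w 0.046729343178193966
w lifted 0.046210868578756704 35.98004758358002
w over 0.04688517046995944
touch False True 0.026965367710433154
white_tub wrist [321. 257.] 0.56 [0.529 0.231 0.03 ]
white_tub wrist [320. 138.] 0.78 [0.53 0.23 0.03]
white_tub scene [0.529 0.238 0.025]
white_tub side [0.524 0.233 0.025]
white_tub -> [0.5287 0.2322 0.0261] err 0.0047 4
down False
w 0.05044199706863841
w lifted 0.0503012638125802 36.50952458381653
w over 0.050486774469497536
touch False True 0.02712624001734454
58.8
```

View pics/in.png

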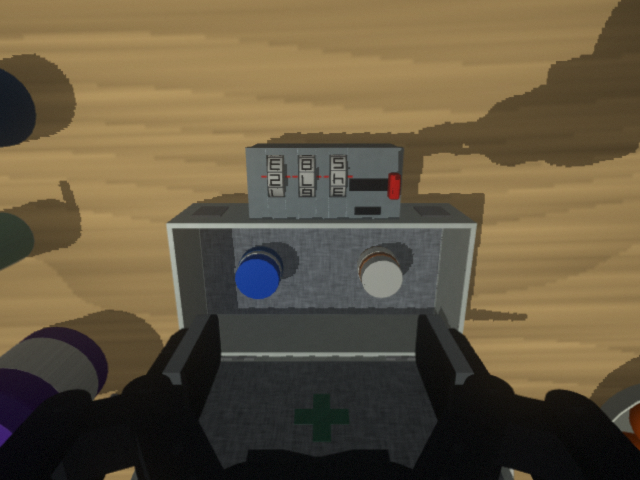

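Both medicines stand upright in the box: the tub at (258,278) and the amber jar at (381,272). Now I'll close the lid and slide the latch home.

```bash
python3 - <<'E'
from h import *
ctrl.move_gripper(.05,35)
q=kp(1.74); ctrl.movep((*q[:2],.31),OB)
print("hit",ctrl.movel(q,vel=.12,max_force=5))
ctrl.move_gripper(0,35); print(readout.current_grip_width(),np.round(readout.current_force(),1))
swing(1.74,0.0,12)
ctrl.move_gripper(.05); q=readout.current_position(); ctrl.movel((*q[:2],.20),vel=.2)
ctrl.movep((0.47,-0.05,0.24),OB); p,W=shot("wrist"); cv2.imwrite("pics/c1.png",p["img"]);print(readout.current_time())
p,W=shot("scene");cv2.imwrite("pics/c1s.png",p["img"])
E
```

```text
hit False
0.018403682208730596 [-1.1  8.1  3.3]
1.6 f [2.3 8.1 3.7] w 0.0187
1.45 f [2.7 8.7 1.7] w 0.0188
1.31 f [0.7 8.5 1.6] w 0.0185
1.16 f [1.2 8.4 3.1] w 0.0184
1.02 f [-0.9  8.9  4. ] w 0.0185
0.87 f [-1.4  9.5  4.1] w 0.0185
0.73 f [-1.8 10.8  5. ] w 0.0187
0.58 f [-2.5  9.1  3.8] w 0.0189
0.44 f [-0.4 10.   1.9] w 0.0185
0.29 f [-0.9 10.  -0. ] w 0.0186
0.15 f [-1.3  9.9 -0.1] w 0.0186
0.0 f [-0.9 10.7 -1.2] w 0.0186
66.6083
```

View pics/c1.png

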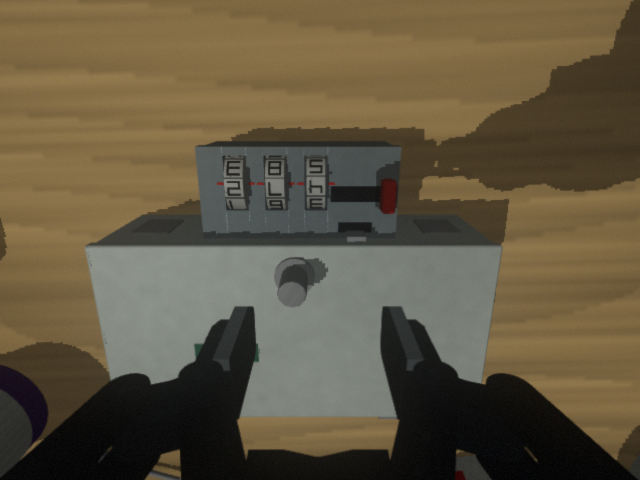

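```bash
python3 - <<'E'
from h import *
latch(.070,.055,15)
ctrl.move_gripper(0,20)
for k in "lmr": stroke(k,.0155)
b=strips()
p,W=shot("wrist"); im=cv2.rotate(p["img"][60:320,200:500],cv2.ROTATE_180)
q=proj(p,W,[B((-.118,y,.088)) for y in (.058,.070)]);print(((500-q[:,0])*2).round(),((320-q[:,1])*2).round())
cv2.imwrite("pics/e1.png",cv2.resize(im,None,fx=2,fy=2)); print(readout.current_time())
E
```

```text
down hit False
w 0.009450338982428112 f [0.3 0.9 2.8]
slide hit True moved 0.0105 f [0.8 6.1 2.5]
l 0.0155 hit True z 0.0936 f [1.1 0.5 4.6] [1.7 1.4 4.2]
m 0.0155 hit True z 0.0936 f [ 1.2 -0.3  3.9] [2.  1.4 4.5]
r 0.0155 hit True z 0.0936 f [0.6 0.4 3.5] [1.  1.2 4.9]
[118.  76.] [228. 228.]
75.6
```

View pics/e1.png

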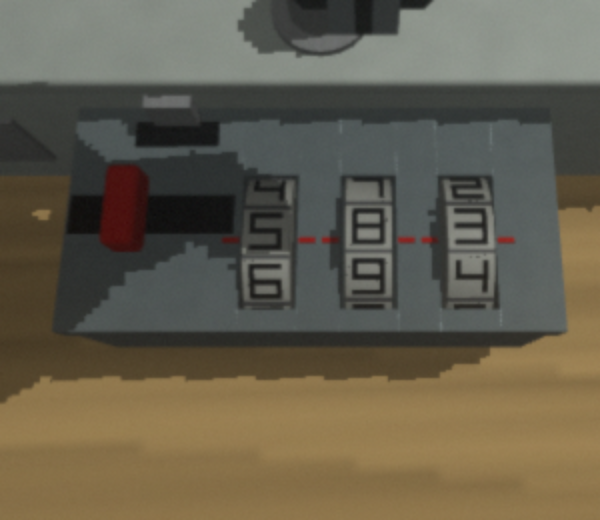

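Dials read 5-8-3 and the fin is at about home (120,205). The slide stopped on the force limit, so I'll press the latch once more, then check the whole scene.

```bash
python3 - <<'E'
from h import *
latch(.057,.053,25)
ctrl.movep((0.47,-0.08,0.18),OB); p,W=shot("wrist"); im=cv2.rotate(p["img"][60:320,200:500],cv2.ROTATE_180)
e=cv2.resize(im,None,fx=2,fy=2)
ctrl.movep((.25,-.25,.35),D); s,_=shot("scene")
cv2.imwrite("pics/f.png",np.hstack([cv2.resize(s["img"],(500,375)),cv2.resize(e[60:435,:300],(300,375))])); print(readout.current_time())
E
```

```text
down hit False
w 0.009262024658806477 f [-1.1 14.5  1.6]
slide hit True moved 0.0022 f [ 3.1 10.5  1.9]
80.3833
```

View pics/f.png

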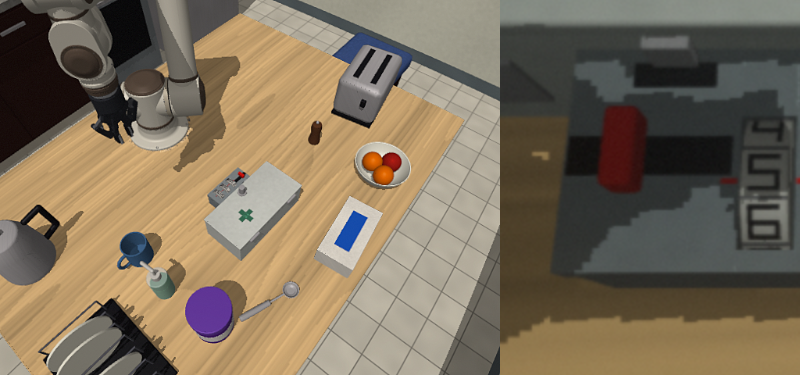

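The fin did not move against a firm push, so it is on its home stop. The lid is shut, the worktop holds no medicines, and the other things are undisturbed.

```bash
python3 -c "
from h import *
print(ticket.finish_job())"
```

```text
the job is handed in; nothing more can be done
None
```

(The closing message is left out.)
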